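Fetch the straightedge from the cupboard door and set it against the sawn stone face

TASK

Pull the tool cupboard's door wide open by its handle, and leave it open. Take the aluminium straightedge out of the rack on the inside of the door and stand it on its long narrow edge on the bench, flush against the straight sawn long face of the carved stone's base (the one the figure stands farthest from) and centred along it. Do not shift the stone or disturb the other things on the bench.

Things in the scene. Friction and masses are not known exactly. Their poses are not given: they have to be found in the camera images.
- cupboard_front (a point): middle of the lower front edge of the grey steel bench-top tool cupboard, on the bench below the shut door's outer face; x points into the cupboard, y to its hinge side. Cupboard 260 mm wide (y), 200 mm deep (x, door included), 220 mm tall, fixed. A stone figure 70 mm tall is fixed at the back of its roof.
- door (a joint): opening angle of the cupboard door (rad): 0 shut, 1.75 at its stop. Light damping and a little friction (about 0.12 N m): the door stays where it is left. Seen from above it opens clockwise, its free end swinging towards the robot.
- door_hinge (a point): on the vertical hinge axis at the door's top, 210 mm above the bench. Axes turn with the door: z up, -y from hinge to free end, x from the door's outer face (x = 0) to its inner face (x = 15 mm) and into the cupboard. Door 254 mm wide, 15 mm thick, 198 mm tall; the cupboard's top is 10 mm above the door's.
- door_handle (a point): upper end of the door's handle: a vertical round steel bar 11 mm thick, 100 mm long (plus rounded ends), its axis 35 mm in front of the door's outer face, 224 mm from the hinge axis. The point is on the bar's axis, 192 mm above the bench; two thin stems hold the bar, about 8 and 92 mm below the point. Axes as door_hinge.
- straightedge: aluminium box-section straightedge, 180 mm long (y), 14 mm thick (x), 70 mm tall (z, up as it stands in the rack), two dark slots on its sides, 0.2 to 0.35 kg. Origin: centre of its underside. At the start it stands on its long narrow edge in the rack on the inside of the door, hidden while the door is shut; it turns with the door.
- rack (a point): middle of the rack floor on the inside of the door, 97 mm above the bench, axes as door_hinge. The straightedge stands here along y, between lips 18 mm apart and 30 mm high, with end stops 200 mm apart: its top 40 mm is free. 48 mm lie free between it and the door's inner face (door top 43 mm above its top). Reached from above once the door is open.
- sawn_face (a point): on the carved stone: middle of the bottom line of its straight sawn long face, at the bench. x points into the stone, square to the face; y along the face (200 mm long); z up. The face is 30 mm tall; the slab goes back 150 mm, flat on top; its other three sides are rough-hewn. At the start the face looks towards the robot (yaw within 0.45 rad).
- stone: grey-green carved stone: slab 150 (x) x 200 (y) x 30 mm with a figure 100 mm tall, 55 mm wide on it, 113 mm behind the sawn face, midway along. Loose, 3 kg. Origin: centre of the slab's underside.
- figurine: a loose carved stone figure, 110 mm tall, bystander; origin centre of underside
- jar: a glass jar with a lid, 60 mm across, 90 mm tall, bystander; origin centre of underside
- offcut: a loose stone offcut 70 x 50 x 45 mm, bystander; origin centre of underside
- mallet: a hammer lying on the bench, bystander
- brush: a dusting brush lying on the bench, bystander
- chisel: a 230 mm carving chisel lying on the bench, bystander
- rubbing_block: a cork rubbing block 80 x 45 x 30 mm, bystander; origin centre of underside

How it is judged:
On the way, in this order (a step that is already met when the one before it is completed fails the run):
1. the door is being pulled open by its handle: fingers touch the handle with the door past 0.2 rad (value of joint door above 0.2 rad and contact force between the fingers and door_c8 above 0.2 N), for 0.05 s.
2. the door stands wide open (past 1.2 rad) (value of joint door above 1.2 rad), for 0.2 s.
3. the straightedge has been lifted out of the rack, clear of its lips (height (world z) of straightedge above 0.13 m), for 0.1 s.
At the end, for the whole second after the job is handed in: Door left open past 1.2 rad; straightedge at rest on the bench on its long narrow edge, upright within 0.05 rad, parallel to the sawn face within 0.025 rad, its near side within 3.5 mm of touching that face, its middle within 20 mm of the face's middle (value of joint door above 1.2 rad and x of straightedge in the frame of sawn_face between -0.0105 and -0.0045 m and y of straightedge in the frame of sawn_face between -0.02 and 0.02 m and angle between the y axis of straightedge and the y axis of sawn_face, either way round below 0.025 rad and angle between straightedge's own z axis and vertical below 0.05 rad and height (world z) of straightedge between -0.003 and 0.003 m and linear speed of straightedge below 0.01 m/s).
It fails at once if the stone is shifted by more than 15 mm (distance of sawn_face from where it was at the start of the episode above 0.015 m).
It fails at once if another thing on the bench is displaced by more than 40 mm or knocked over (distance of any of figurine, jar, offcut, mallet, brush, chisel, rubbing_block from where it was at the start of the episode above 0.04 m or angle between any of figurine, jar, offcut's own z axis and vertical above 0.6 rad).
It also fails if it takes over 67 s, if anything falls off the work surface, if the arm or the gripper's body presses on something with over 40 N, if the wrist force passes 120 N, or if a joint passes its speed limit or range.

ROBOT

A 7-joint arm with a two-finger parallel gripper is mounted at the origin on the work surface. World frame = base frame: x ahead of the robot, y to its left, z up, the work surface at z = 0. Lengths are in m, angles in rad, forces in N, time in s.
With the tool pointing down it reaches from about 0.425 to 0.95 m from the base axis. Payload 4.7 kg.
Tool frame: the origin (TCP) lies midway between the tips of the shut fingers; the grasp point (between the pads) lies 19 mm behind it; z points along the fingers, y is the line along which they close (so a half turn about z gives the same grasp; the last joint's range is limited). The gripper opens to 87 mm and grips with 3 to 60 N. Pads are 19 mm wide; open, the fingers measure 117 mm over their backs; the gripper's body (75 mm by 190 mm) begins 51 mm behind the grasp point.
Start: joints at [1.076, 0.469, -0.049, 1.532, 0.024, 1.141, -0.082], TCP at [0.303, -0.603, 0.223] pointing down, gripper open.
Joint ranges: [-2.59, 2.59], [-0.33, 1.99], [-1.39, 1.29], [0.1, 2.45], [-1.04, 4.18], [0.21, 1.99], [-2.66, 2.66]. Speed limits (rad/s): [2.57, 2.57, 3.14, 3.14, 3.14, 3.14, 3.14].

INTERFACE

Orientations are given as a unit quaternion [w, x, y, z].
In Python, from plant import * gives the robot as it stands.
- The arm moves only by the shell command python3 -m crank 'ROWS' [FORCE]. ROWS is JSON, a list of rows, each an object of numbers: "gripper": the opening, from -1 (shut) to 1 (fully open); "tx", "ty", "tz": the shift along the tool's x, y, z as a fraction of full scale; "wx", "wy", "wz": the turn, a rotation vector about the tool's x, y, z as a fraction of full scale. In form: [{"gripper": .., "tx": .., "ty": .., "tz": .., "wx": .., "wy": .., "wz": ..}, ...]. A call has 1 to 8 rows; each row is the pose to reach, as a shift and turn from the pose commanded when the call began, along the tool's axes at that moment, turning the shorter way round; what a row does not reach only later rows make up. Full scale, the value 1, is 1000 mm for a shift and 360 degrees for a turn. A row lasts 1/10 s, in which the tool goes at most 50 mm and 8.59 degrees, less where a joint would pass 70% of its speed; a pose out of reach is approached as far as the arm can. A call with a number of a shift or a turn outside -1 to 1 is refused whole. A call with a gripper value outside its range is refused whole. The fingers move at their own pace and stop on an object; FORCE is the grip in N (left out, the last holds). Time passes only in rows, so rows that repeat a pose let the fingers close. It gives the time, the measured TCP pose, the force, the opening and the grip force at its end, in the units of the state.
- read_state(): the state, without advancing time (a new reading comes with each control period).
- get_image(name): name is "scene" or "top" or "wrist"; returns a dict with "pixels" (400x640x3 uint8, red, green, blue), "camera_matrix" (3x3 intrinsics, pixels), "k1" (the pictures are not rectified: a ray, as slopes to the right and down, at radius r is drawn at 1 + k1 r^2 times it, then the intrinsics apply), "view" (4x4, takes a point from world to camera coordinates); the wrist camera has in their place "mount" (4x4, takes a point from camera to tool coordinates, whose origin is the TCP and whose axes are the flange's). Camera axes: x right, y down, z forward; pixel columns grow to the right and rows downward; lengths in m; the calibration is good to about 2 mm. A picture is of the moment at which its call begins: read the wrist's pose just before it. There is no depth.
- finish_job(): hands the job in; it is judged then, once.
The state is a dict: "time_s": time; "q": joint angles; "qvel": joint speeds; "tau": joint torques, N m; "tool_pos": TCP position; "ee_rot": TCP orientation; "wrist_force": force on the tool from outside, world axes, zero at the start; "ft_torque": the same for the moment, N m; "width": opening from 0.0 (shut) to 1.0 (fully open); "finger_force": force on a finger pad.
Only numpy, scipy, OpenCV 4.12 (cv2) and the standard library are available. Lean on these libraries where they do the work, as an engineer would, in place of code of your own. Each camera call takes 0.05 s, during which the arm holds its last target. There are 200 camera calls.

## Working session

There is one attempt and no reset: what is moved stays moved. The work goes in short steps, Python scripts to look and compute and a shell command to move; the robot and the scene stay as the last step left them, time stands still between calls to the robot, and variables do not carry over. Pictures are saved under pics/ and viewed, at most 14 in all, crops included, and the job is handed in when it is done.

```bash
mkdir -p pics; ls
cat > h.py <<'E'
from plant import *
import numpy as np, cv2, json
from scipy.spatial.transform import Rotation as R
def Rq(q): return R.from_quat([q[1],q[2],q[3],q[0]])
def snap(name,fn=None):
    s=read_state(); im=get_image(name)
    if fn: cv2.imwrite('pics/'+fn+'.png',cv2.cvtColor(np.asarray(im['pixels']),cv2.COLOR_RGB2BGR))
    K=np.array(im['camera_matrix']);k=im['k1']
    if name=='wrist':
        T=np.eye(4);T[:3,:3]=Rq(s['ee_rot']).as_matrix();T[:3,3]=s['tool_pos'];T=T@np.array(im['mount'])
    else: T=np.linalg.inv(np.array(im['view']))
    c=dict(K=K.tolist(),k=float(k),T=T.tolist())
    if fn: json.dump(c,open('pics/'+fn+'.json','w'))
    return np.asarray(im['pixels']),c
def load(fn): return json.load(open('pics/'+fn+'.json'))
def ray(c,uv):
    K=np.array(c['K']);T=np.array(c['T'])
    d=np.linalg.inv(K)@[uv[0],uv[1],1]; d=d[:2]
    rd=np.hypot(*d);r=rd
    for _ in range(30): r=rd/(1+c['k']*r*r)
    d=d*(r/rd if rd>0 else 1)
    v=T[:3,:3]@[d[0],d[1],1]
    return T[:3,3],v/np.linalg.norm(v)
def onz(c,uv,z):
    o,v=ray(c,uv);return o+v*(z-o[2])/v[2]
def tri(obs):
    A=0;b=0
    for c,uv in obs:
        o,v=ray(c,uv);P=np.eye(3)-np.outer(v,v);A=A+P;b=b+P@o
    x=np.linalg.solve(A,b)
    return x,[float(np.linalg.norm((np.eye(3)-np.outer(ray(c,u)[1],ray(c,u)[1]))@(x-ray(c,u)[0]))) for c,u in obs]
def proj(c,p):
    T=np.linalg.inv(np.array(c['T']));q=T[:3,:3]@p+T[:3,3];d=q[:2]/q[2];d=d*(1+c['k']*(d@d));K=np.array(c['K'])
    return (K@[d[0],d[1],1])[:2]
def go(pos,Rm):
    "shift/turn in tool axes (fractions) from measured pose to target"
    s=read_state();r0=Rq(s['ee_rot']);
    t=r0.inv().apply(np.array(pos)-s['tool_pos']);w=(r0.inv()*R.from_matrix(Rm)).as_rotvec()/(2*np.pi)
    print('t',np.round(t,4),'w',np.round(w,4))
E
python3 - <<'E'
from h import *
for n in['scene','top']: snap(n,n+'0')
s=read_state();print(s['time_s'],s['tool_pos'],s['ee_rot'],s['width'])
print(Rq(s['ee_rot']).as_matrix().round(3))
E
```

```text
pics
0.1 [ 0.3029701  -0.6026096   0.22162455] [-8.19657262e-04  9.72989877e-01  2.30846210e-01 -2.32241127e-04] 0.9989010687258874
[[ 0.893  0.449 -0.001]
 [ 0.449 -0.893  0.001]
 [-0.    -0.002 -1.   ]]
```

View pics/scene0.png

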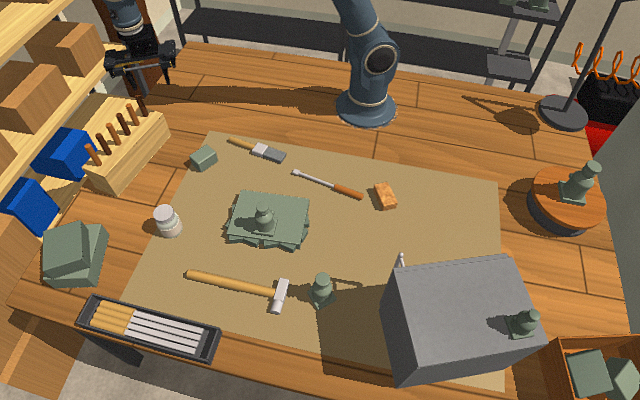

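View pics/top0.png

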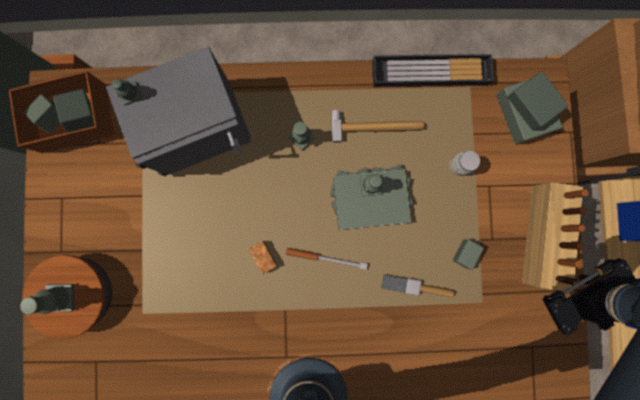

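The scene camera looks back at the robot. The top view has x up and y left: cupboard at about (180,115), handle near (233,138), stone near (372,198) with its sawn face along row ~228. The bystanders lie between them.

Run:
```python
from h import *
t=cv2.imread('pics/top0.png');s=cv2.imread('pics/scene0.png')
a=cv2.resize(t[45:185,100:260],None,fx=3.2,fy=3.2,interpolation=cv2.INTER_CUBIC)
b=cv2.resize(s[240:300,375:435],None,fx=4.5,fy=4.5,interpolation=cv2.INTER_CUBIC)
c=np.zeros((600,800,3),np.uint8);c[:a.shape[0],:a.shape[1]]=a;c[:b.shape[0],520:520+b.shape[1]]=b
cv2.imwrite('pics/m1.png',c)
c=load('top0');print(np.array(c['T'])[:3,3],np.array(load('scene0')['T'])[:3,3])
for uv,z in [((233,138),.19),((335,229),.03),((410,226),.03),((150,170),0),((301,135),.1),((265,257),.03),((290,251),.02),((367,266),.02),((336,125),.03)]: print(uv,onz(c,uv,z).round(3))
```

```text
[ 0.45761037 -0.03640103  1.15598243] [1.08970168 0.06281018 0.94251126]
(233, 138) [0.682 0.158 0.19 ]
(335, 229) [ 0.459 -0.085  0.03 ]
(410, 226) [ 0.46  -0.291  0.03 ]
(150, 170) [0.641 0.434 0.   ]
(301, 135) [ 0.705 -0.001  0.1  ]
(265, 257) [0.388 0.108 0.03 ]
(290, 251) [0.402 0.04  0.02 ]
(367, 266) [ 0.355 -0.17   0.02 ]
(336, 125) [ 0.747 -0.097  0.03 ]
```

View pics/m1.png

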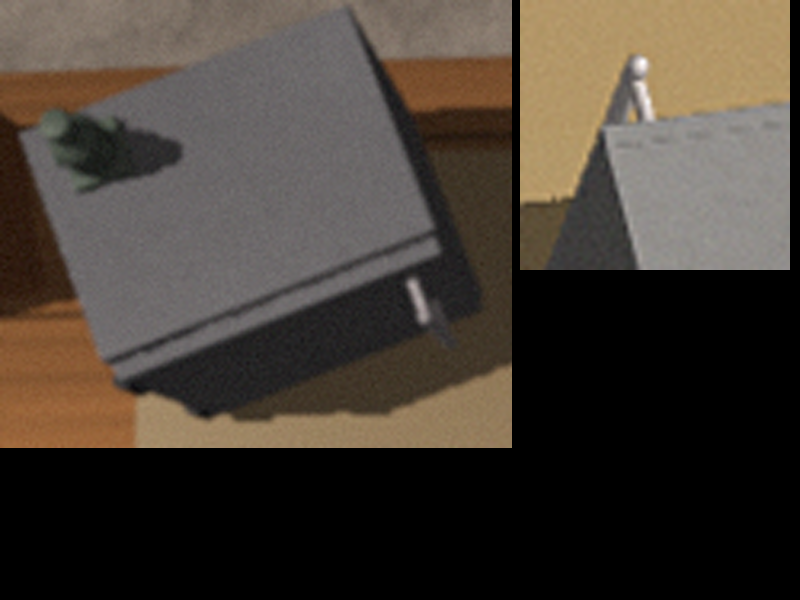

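Crops: roof front strip from (118,380) to (440,252) in the left crop; bar top at (412,283) in the left crop and (638,66) in the right crop.

Run:
```python
from h import *
c=load('top0');s=load('scene0')
f=lambda u,v:(100+u/3.2-.35,45+v/3.2-.35)
x,e=tri([(c,f(411,282)),(s,(375+118/4.5-.4,240+66/4.5-.4))]);print('bar top',x.round(4),e)
a=onz(c,f(118,381),.21);b=onz(c,f(440,252),.21);print(a,b,np.linalg.norm(a-b))
a2=onz(c,f(108,362),.22);b2=onz(c,f(434,236),.22);print(a2,b2,np.linalg.norm(a2-b2))
for p,q in((a,b),(a2,b2)):
  d=(p-q);print('yaw',np.arctan2(-d[0],d[1]))
yaw=np.arctan2(-(a-b)[0],(a-b)[1])
# back corners
print(onz(c,f(20,135),.22),onz(c,f(350,8),.22))
X=np.array([np.cos(yaw),np.sin(yaw),0]);Y=np.array([-X[1],X[0],0])
print('hinge est from bar',x+.035*X+.224*Y, 'from edge',a-.003*Y)
```

```text
bar top [0.686  0.1585 0.2261] [0.0034773419585809604, 0.0034773419585810116]
[0.62330072 0.380404   0.21      ] [0.71143512 0.14405329 0.21      ] 0.2522485482142617
[0.63564024 0.38343621 0.22      ] [0.72071593 0.1463738  0.22      ] 0.25186595283236307
yaw 0.35692541355390484
yaw 0.34455900694522296
[0.80699696 0.45158825 0.22      ] [0.89506972 0.20715076 0.22      ]
hinge est from bar [0.64050306 0.38061225 0.2261451 ] from edge [0.6243489  0.37759307 0.21      ]
```

Run:
```python
from h import *
im=get_image('wrist');print(np.array(im['mount']).round(3),np.array(im['camera_matrix']).round(1),im['k1'])
def tgt(p,az): # tool y azimuth az, pointing down
    y=np.array([np.cos(az),np.sin(az),0]);z=np.array([0,0,-1.]);go(p,np.c_[np.cross(y,z),y,z])
tgt([.40,-.19,.42],-.4)
tgt([.55,.12,.40],.25)
```

```text
[[ 0.001 -0.959 -0.282  0.078]
 [ 1.     0.001 -0.001  0.   ]
 [ 0.002 -0.282  0.959 -0.162]
 [ 0.     0.     0.     1.   ]] [[331.4   0.  315.2]
 [  0.  331.4 198.7]
 [  0.    0.    1. ]] -0.05356636967421561
t [ 0.272  -0.3254 -0.1978] w [-2.000e-04 -1.000e-04 -1.122e-01]
t [ 0.5453 -0.535  -0.1775] w [-2.000e-04 -1.000e-04 -2.157e-01]
```

```bash
python3 -m crank '[{"gripper":1,"tz":-0.05},{"gripper":1,"tz":-0.1},{"gripper":1,"tx":0.05,"ty":-0.05,"tz":-0.15,"wz":-0.02},{"gripper":1,"tx":0.08,"ty":-0.08,"tz":-0.17,"wz":-0.04},{"gripper":1,"tx":0.11,"ty":-0.11,"tz":-0.18,"wz":-0.06},{"gripper":1,"tx":0.14,"ty":-0.15,"tz":-0.19,"wz":-0.08},{"gripper":1,"tx":0.17,"ty":-0.18,"tz":-0.198,"wz":-0.1},{"gripper":1,"tx":0.2,"ty":-0.21,"tz":-0.198,"wz":-0.112}]'
python3 - <<'E'
from h import *
y=np.array([np.cos(-.4),np.sin(-.4),0]);z=np.array([0,0,-1.]);go([.4,-.19,.42],np.c_[np.cross(y,z),y,z])
E
```

```text
t [ 0.272  -0.3254 -0.1978] w [-2.000e-04 -1.000e-04 -1.122e-01]invalid input
```

```bash
python3 -m crank '[{"gripper":1,"tx":0,"ty":0,"tz":-0.05,"wx":0,"wy":0,"wz":0},{"gripper":1,"tx":0,"ty":0,"tz":-0.1,"wx":0,"wy":0,"wz":0},{"gripper":1,"tx":0.05,"ty":-0.05,"tz":-0.15,"wx":0,"wy":0,"wz":-0.02},{"gripper":1,"tx":0.08,"ty":-0.08,"tz":-0.17,"wx":0,"wy":0,"wz":-0.04},{"gripper":1,"tx":0.11,"ty":-0.11,"tz":-0.18,"wx":0,"wy":0,"wz":-0.06},{"gripper":1,"tx":0.14,"ty":-0.15,"tz":-0.19,"wx":0,"wy":0,"wz":-0.08},{"gripper":1,"tx":0.17,"ty":-0.18,"tz":-0.198,"wx":0,"wy":0,"wz":-0.1},{"gripper":1,"tx":0.2,"ty":-0.21,"tz":-0.198,"wx":0,"wy":0,"wz":-0.112}]' 20
python3 - <<'E'
from h import *
y=np.array([np.cos(-.4),np.sin(-.4),0]);z=np.array([0,0,-1.]);go([.4,-.19,.42],np.c_[np.cross(y,z),y,z])
E
```

```text
time_s: 0.95
tool_pos: [0.3843, -0.3351, 0.421]
ee_rot: [0.001, 0.833, 0.553, 0.0]
wrist_force: [1.2, 0.4, 0.1]
width: 1.001
finger_force: 0.0
t [ 0.1399 -0.0418  0.0008] w [0.0003 0.0002 0.0003]
```

```bash
python3 -m crank '[{"gripper":1,"tx":0.05,"ty":-0.01,"tz":0,"wx":0,"wy":0,"wz":0},{"gripper":1,"tx":0.1,"ty":-0.02,"tz":0,"wx":0,"wy":0,"wz":0},{"gripper":1,"tx":0.12,"ty":-0.03,"tz":0,"wx":0,"wy":0,"wz":0},{"gripper":1,"tx":0.12,"ty":-0.03,"tz":0,"wx":0,"wy":0,"wz":0},{"gripper":1,"tx":0.12,"ty":-0.03,"tz":0,"wx":0,"wy":0,"wz":0}]'
python3 - <<'E'
from h import *
snap('wrist','w1')
y=np.array([np.cos(.25),np.sin(.25),0]);z=np.array([0,0,-1.]);go([.55,.12,.4],np.c_[np.cross(y,z),y,z])
E
```

```text
time_s: 1.45
tool_pos: [0.403, -0.2149, 0.4198]
ee_rot: [0.0, 0.834, 0.552, -0.0]
wrist_force: [0.7, -0.9, -0.2]
width: 0.999
finger_force: 0.0
t [0.3666 0.0037 0.0194] w [-0.000e+00  1.000e-04 -1.039e-01]
```

View pics/w1.png

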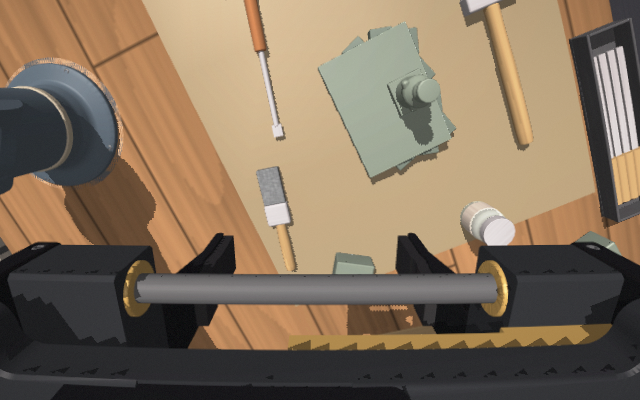

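w1: the sawn face's top edge runs from (318,68) to (372,182); figure head at about (426,90). The chisel and brush are clear of the face.

```bash
python3 - <<'E'
from h import *
c=load('w1');t=load('top0')
for nm,cc,u,v in(('w1',c,(318.5,68.5),(371.5,182)),('top',t,(334,229.5),(411.5,226))):
  a=onz(cc,u,.03);b=onz(cc,v,.03);d=a-b;print(nm,a,b,np.linalg.norm(d),'mid',(a+b)/2,'yaw',np.arctan2(-d[0],d[1]))
print('head',onz(c,(427,90),.12), 'chisel',onz(c,(278,131),.01),'triA',tri([(c,(318.5,68.5)),(t,(334,229.5))]))
# refine: gradient based edge in w1
g=cv2.cvtColor(cv2.imread('pics/w1.png'),cv2.COLOR_BGR2LAB).astype(float)[:,:,1]
P=[]
for k in np.linspace(.12,.88,25):
  m=np.array([318.5,68.5])*(1-k)+np.array([371.5,182])*k; n=np.array([113.5,-53]);n/=np.linalg.norm(n)
  s=np.arange(-6,6.1,.25);q=m+s[:,None]*n
  val=cv2.remap(g.astype(np.float32),q[:,:1].astype(np.float32),q[:,1:].astype(np.float32),cv2.INTER_LINEAR).ravel()
  val=np.convolve(val,np.ones(5)/5,'valid');j=np.argmax(abs(np.diff(val)));P.append(m+n*(s[j+2]+.125))
  
W=np.array([onz(c,p,.03)[:2] for p in P]);l=cv2.fitLine(W.astype(np.float32),cv2.DIST_HUBER,0,.001,.001).ravel();print('line',l, 'yaw',np.arctan(-l[0]/l[1]))
E
python3 -m crank '[{"gripper":1,"tx":0.05,"ty":0,"tz":0,"wx":0,"wy":0,"wz":-0.02},{"gripper":1,"tx":0.1,"ty":0,"tz":0,"wx":0,"wy":0,"wz":-0.04},{"gripper":1,"tx":0.15,"ty":0,"tz":0,"wx":0,"wy":0,"wz":-0.06},{"gripper":1,"tx":0.2,"ty":0,"tz":0.01,"wx":0,"wy":0,"wz":-0.08},{"gripper":1,"tx":0.25,"ty":0,"tz":0.01,"wx":0,"wy":0,"wz":-0.1},{"gripper":1,"tx":0.3,"ty":0,"tz":0.02,"wx":0,"wy":0,"wz":-0.104},{"gripper":1,"tx":0.35,"ty":0,"tz":0.02,"wx":0,"wy":0,"wz":-0.104},{"gripper":1,"tx":0.367,"ty":0,"tz":0.02,"wx":0,"wy":0,"wz":-0.104}]'
python3 - <<'E'
from h import *
y=np.array([np.cos(1.92),np.sin(1.92),0]);z=np.array([0,0,-1.]);go([.64,.15,.33],np.c_[np.cross(y,z),y,z])
E
```

```text
w1 [ 0.45756689 -0.09858919  0.03      ] [ 0.47036973 -0.30253174  0.03      ] 0.20434402274339677 mid [ 0.46396831 -0.20056046  0.03      ] yaw 0.06269441516376803
top [ 0.45729966 -0.08181938  0.03      ] [ 0.46024342 -0.29504639  0.03      ] 0.21324732945212063 mid [ 0.45877154 -0.18843288  0.03      ] yaw 0.013804889294795676
head [ 0.57729869 -0.18670915  0.12      ] chisel [ 0.35611618 -0.16269162  0.01      ] triA (array([ 0.46004954, -0.08772098, -0.09150833]), [0.0029574509435870257, 0.0029574509435870287])
line [ 0.06883878 -0.9976278   0.4627151  -0.19716176] yaw 0.06889327
time_s: 2.3
tool_pos: [0.5477, 0.1265, 0.3984]
ee_rot: [-0.002, 0.611, 0.791, 0.001]
wrist_force: [0.1, 0.1, 0.8]
width: 1.002
finger_force: 0.0
t [-0.0008  0.0953  0.0683] w [ 0.0003 -0.0006 -0.2649]
```

```bash
python3 -m crank '[{"gripper":1,"tx":0,"ty":0,"tz":0,"wx":0,"wy":0,"wz":-0.023},{"gripper":1,"tx":0,"ty":0,"tz":0,"wx":0,"wy":0,"wz":-0.046},{"gripper":1,"tx":0,"ty":0,"tz":0,"wx":0,"wy":0,"wz":-0.069},{"gripper":1,"tx":0,"ty":0,"tz":0,"wx":0,"wy":0,"wz":-0.092},{"gripper":1,"tx":0,"ty":0,"tz":0,"wx":0,"wy":0,"wz":-0.115},{"gripper":1,"tx":0,"ty":0.0,"tz":0,"wx":0,"wy":0,"wz":-0.138},{"gripper":1,"tx":0,"ty":0,"tz":0,"wx":0,"wy":0,"wz":-0.161},{"gripper":1,"tx":0,"ty":0.02,"tz":0,"wx":0,"wy":0,"wz":-0.184}]'
python3 -m crank '[{"gripper":1,"tx":0,"ty":0,"tz":0,"wx":0,"wy":0,"wz":-0.023},{"gripper":1,"tx":0,"ty":0,"tz":0,"wx":0,"wy":0,"wz":-0.046},{"gripper":1,"tx":0,"ty":0,"tz":0,"wx":0,"wy":0,"wz":-0.069},{"gripper":1,"tx":0,"ty":0,"tz":0,"wx":0,"wy":0,"wz":-0.081},{"gripper":1,"tx":0,"ty":0,"tz":0,"wx":0,"wy":0,"wz":-0.081},{"gripper":1,"tx":0,"ty":0.0,"tz":0,"wx":0,"wy":0,"wz":-0.081}]'
python3 - <<'E'
from h import *
snap('wrist','w2');print(read_state()['q'])
y=np.array([np.cos(1.92),np.sin(1.92),0]);z=np.array([0,0,-1.]);go([.62,.15,.33],np.c_[np.cross(y,z),y,z])
E
```

```text
time_s: 3.1
tool_pos: [0.5661, 0.1259, 0.3998]
ee_rot: [-0.0, 0.08, 0.997, -0.001]
wrist_force: [0.0, -0.3, 0.3]
width: 1.001
finger_force: 0.0
time_s: 3.7
tool_pos: [0.5667, 0.1266, 0.3991]
ee_rot: [-0.0, -0.17, 0.985, 0.0]
wrist_force: [-0.4, -0.0, 0.5]
width: 0.997
finger_force: 0.0
[ 0.45072923  0.36448411 -1.02270439  1.45724298  0.30981461  1.49258863
  1.34739846]
t [-0.0581  0.0036  0.0693] w [ 0.     -0.0001 -0.001 ]
```

View pics/w2.png

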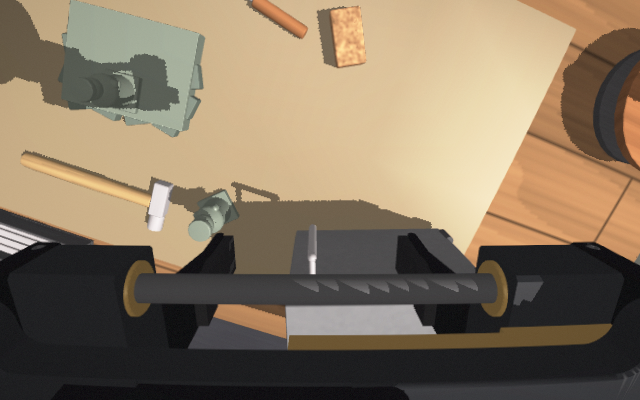

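w2: the bar runs from its lower end at (313,227) to about (311,272), where the gripper covers it.

Run:
```python
from h import *
c=load('w2');t=load('top0');s=load('scene0')
f=lambda u,v:(100+u/3.2-.35,45+v/3.2-.35)
print('bot',onz(c,(313,226),.0865),'top?',onz(c,(311.5,272),.195))
print('top cam: top',onz(t,f(411,281),.195),'bot',onz(t,f(427,322),.0865))
print('scene: top',onz(s,(375+118/4.5-.4,240+60/4.5-.4),.195),onz(s,(375+118/4.5-.4,240+66/4.5-.4),.192))
print('door bottom?',onz(c,(297,231),.0))
g=cv2.imread('pics/w2.png');cv2.imwrite('pics/m2.png',cv2.resize(g[210:300,270:370],None,fx=7,fy=6,interpolation=cv2.INTER_CUBIC))
```

```text
bot [0.66680319 0.15966474 0.0865    ] top? [0.68519737 0.16473867 0.195     ]
top cam: top [0.69417092 0.16867673 0.195     ] bot [0.6861416  0.17896721 0.0865    ]
scene: top [0.66597354 0.1586923  0.195     ] [0.66747942 0.15941418 0.192     ]
door bottom? [0.71713553 0.1462827  0.        ]
```

Run:
```python
from h import *
c=load('w2');t=load('top0');s=load('scene0')
f=lambda u,v:(100+u/3.2-.35,45+v/3.2-.35)
print(onz(t,f(430,321),.195),onz(t,f(450,345),.0865))
print(tri([(t,f(430,321)),(s,(375+118/4.5-.4,240+63/4.5-.4))]))
```

```text
[0.66364058 0.1548894  0.195     ] [0.66640726 0.16026604 0.0865    ]
(array([0.66474868, 0.1578014 , 0.18940973]), [0.0017719077493909949, 0.0017719077493909812])
```

View pics/m2.png

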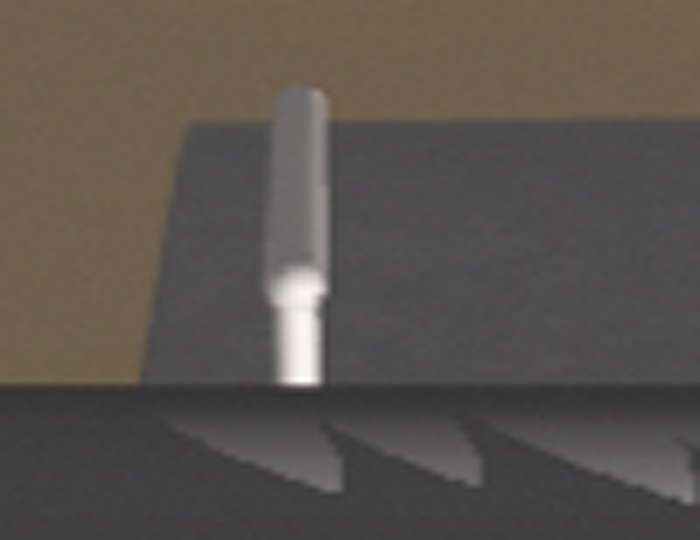

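m2: the bar's upper end is at (312.2,256.3) in w2, its lower end at (312.5,225.2), and the door's lower corner at (296.8,230.2).

Run:
```python
from h import *
c=load('w2');t=load('top0');s=load('scene0')
f=lambda u,v:(100+u/3.2-.35,45+v/3.2-.35)
print(onz(c,(312.2,256),.195),onz(c,(312.5,225),.0865))
x,e=tri([(t,f(430,321)),(s,(375+118/4.5-.4,240+63/4.5-.4)),(c,(312.2,256.3))]);print(x,e)
A=onz(c,(296.6,230),.012);B=onz(c,(370,229.3),.012);d=B-A;yaw=np.arctan2(-d[0],d[1]);print(A,B,yaw)
for yaw in(.345,.357,yaw):
  X=np.array([np.cos(yaw),np.sin(yaw),0]);Y=np.array([-X[1],X[0],0]);print(yaw,'hinge',[.6655,.1585,0]+.035*X+.224*Y,A+.254*Y)
az=.35+np.pi/2
y=np.array([np.cos(az),np.sin(az),0]);z=np.array([0,0,-1.]);go([.6655,.1585,.25],np.c_[np.cross(y,z),y,z]);go([.6655,.1585,.158],np.c_[np.cross(y,z),y,z])
```

```text
[0.66440803 0.15829241 0.195     ] [0.66552142 0.1583989  0.0865    ]
[0.66546211 0.15799988 0.19130359] [0.002501048663823716, 0.0013284693304898463, 0.0013319683726366615]
[0.71080536 0.14402542 0.012     ] [0.66581963 0.26651861 0.012     ] 0.3519596525250078
0.345 hinge [0.62268159 0.38113779 0.        ] [0.6249034  0.38305858 0.012     ]
0.357 hinge [0.62001308 0.38060795 0.        ] [0.62204126 0.38201057 0.012     ]
0.3519596525250078 hinge [0.62113315 0.38083439 0.        ] [0.62324191 0.38245495 0.012     ]
t [-0.1039 -0.0037  0.1492] w [ 0.     -0.0001 -0.0011]
t [-0.104  -0.0037  0.2412] w [ 0.     -0.0001 -0.0011]
```

```bash
python3 -m crank '[{"gripper":1,"tx":-0.05,"ty":-0.002,"tz":0,"wx":0,"wy":0,"wz":-0.001},{"gripper":1,"tx":-0.104,"ty":-0.004,"tz":0.01,"wx":0,"wy":0,"wz":-0.001},{"gripper":1,"tx":-0.104,"ty":-0.004,"tz":0.06,"wx":0,"wy":0,"wz":-0.001},{"gripper":1,"tx":-0.104,"ty":-0.004,"tz":0.11,"wx":0,"wy":0,"wz":-0.001},{"gripper":1,"tx":-0.104,"ty":-0.004,"tz":0.149,"wx":0,"wy":0,"wz":-0.001},{"gripper":1,"tx":-0.104,"ty":-0.004,"tz":0.149,"wx":0,"wy":0,"wz":-0.001}]'
python3 -m crank '[{"gripper":1,"tx":0,"ty":0,"tz":0.03,"wx":0,"wy":0,"wz":0},{"gripper":1,"tx":0,"ty":0,"tz":0.06,"wx":0,"wy":0,"wz":0},{"gripper":1,"tx":0,"ty":0,"tz":0.089,"wx":0,"wy":0,"wz":0},{"gripper":-0.5,"tx":0,"ty":0,"tz":0.089,"wx":0,"wy":0,"wz":0},{"gripper":-1,"tx":0,"ty":0,"tz":0.089,"wx":0,"wy":0,"wz":0},{"gripper":-1,"tx":0,"ty":0,"tz":0.089,"wx":0,"wy":0,"wz":0},{"gripper":-1,"tx":0,"ty":0,"tz":0.089,"wx":0,"wy":0,"wz":0},{"gripper":-1,"tx":0,"ty":0,"tz":0.089,"wx":0,"wy":0,"wz":0}]' 15
python3 - <<'E'
from h import *
s=read_state();p=np.array(s['tool_pos']);r0=Rq(s['ee_rot']);h=np.array([.6225,.381,p[2]])
print(s['q'])
for a in np.arange(.08,1.56,.08):
  Z=R.from_euler('z',-a);q=h+Z.apply(p-h);print(round(a,2),r0.inv().apply(q-p).round(3),(r0.inv()*Z*r0).as_rotvec().round(3)[2]/2/np.pi)
E
```

```text
time_s: 4.35
tool_pos: [0.6627, 0.157, 0.2439]
ee_rot: [-0.006, -0.175, 0.985, -0.001]
wrist_force: [-0.9, -0.8, 0.2]
width: 0.999
finger_force: 0.0
time_s: 5.15
tool_pos: [0.6658, 0.16, 0.1634]
ee_rot: [0.001, -0.175, 0.985, 0.0]
wrist_force: [0.1, 0.7, 0.6]
width: 0.63
finger_force: 0.0
[ 0.25951131  0.69710091 -0.88664616  1.53583277  0.56886618  1.18037849
  1.19084834]
0.08 [ 0.018  0.004 -0.   ] 0.012732395447351628
0.16 [ 0.035  0.009 -0.   ] 0.025464790894703257
0.24 [ 0.052  0.015 -0.   ] 0.03819718634205488
0.32 [ 0.068  0.023 -0.   ] 0.050929581789406514
0.4 [ 0.084  0.031 -0.   ] 0.06366197723675814
0.48 [ 0.099  0.042 -0.   ] 0.07639437268410976
0.56 [ 0.113  0.053 -0.   ] 0.0891267681314614
0.64 [ 0.126  0.065 -0.   ] 0.10185916357881303
0.72 [ 0.138  0.079 -0.   ] 0.11459155902616464
0.8 [ 0.149  0.093 -0.   ] 0.12732395447351627
0.88 [ 0.158  0.108 -0.   ] 0.1400563499208679
0.96 [ 0.167  0.124 -0.   ] 0.15278874536821951
1.04 [ 0.174  0.141 -0.   ] 0.16552114081557115
1.12 [ 0.18   0.158 -0.   ] 0.1782535362629228
1.2 [ 0.184  0.175 -0.   ] 0.1909859317102744
1.28 [ 0.188  0.193 -0.001] 0.20371832715762606
1.36 [ 0.189  0.211 -0.001] 0.2164507226049777
1.44 [ 0.189  0.229 -0.001] 0.22918311805232927
1.52 [ 0.188  0.247 -0.001] 0.24191551349968093
```

Fingers are still closing, so wait.

```bash
python3 -m crank '[{"gripper":-1,"tx":0,"ty":0,"tz":0,"wx":0,"wy":0,"wz":0},{"gripper":-1,"tx":0,"ty":0,"tz":0,"wx":0,"wy":0,"wz":0},{"gripper":-1,"tx":0,"ty":0,"tz":0,"wx":0,"wy":0,"wz":0},{"gripper":-1,"tx":0,"ty":0,"tz":0,"wx":0,"wy":0,"wz":0},{"gripper":-1,"tx":0,"ty":0,"tz":0,"wx":0,"wy":0,"wz":0},{"gripper":-1,"tx":0,"ty":0,"tz":0,"wx":0,"wy":0,"wz":0},{"gripper":-1,"tx":0,"ty":0,"tz":0,"wx":0,"wy":0,"wz":0},{"gripper":-1,"tx":0,"ty":0,"tz":0,"wx":0,"wy":0,"wz":0}]'
```

```text
time_s: 5.95
tool_pos: [0.666, 0.1572, 0.1616]
ee_rot: [0.0, -0.174, 0.985, -0.002]
wrist_force: [1.7, -5.3, 1.3]
width: 0.12
finger_force: 15.0
```

```bash
python3 -m crank '[{"gripper":-1,"tx":0.018,"ty":0.004,"tz":0,"wx":0,"wy":0,"wz":0.013},{"gripper":-1,"tx":0.035,"ty":0.009,"tz":0,"wx":0,"wy":0,"wz":0.025},{"gripper":-1,"tx":0.052,"ty":0.015,"tz":0,"wx":0,"wy":0,"wz":0.038},{"gripper":-1,"tx":0.068,"ty":0.023,"tz":0,"wx":0,"wy":0,"wz":0.051},{"gripper":-1,"tx":0.084,"ty":0.031,"tz":0,"wx":0,"wy":0,"wz":0.064},{"gripper":-1,"tx":0.099,"ty":0.042,"tz":0,"wx":0,"wy":0,"wz":0.076},{"gripper":-1,"tx":0.113,"ty":0.053,"tz":0,"wx":0,"wy":0,"wz":0.089},{"gripper":-1,"tx":0.113,"ty":0.053,"tz":0,"wx":0,"wy":0,"wz":0.089}]'
python3 - <<'E'
from h import *
s=read_state();p=np.array(s['tool_pos']);r0=Rq(s['ee_rot']);h=np.array([.6225,.381,p[2]])
print(s['q'],s['wrist_force'],np.linalg.norm((p-h)))
for a in np.arange(.1,.91,.1):
  Z=R.from_euler('z',-a);q=h+Z.apply(p-h);print(round(a,2),r0.inv().apply(q-p).round(3),(r0.inv()*Z*r0).as_rotvec().round(3)[2]/2/np.pi)
E
```

```text
time_s: 6.75
tool_pos: [0.5369, 0.1696, 0.1616]
ee_rot: [-0.002, 0.103, 0.995, -0.003]
wrist_force: [-3.2, -5.5, 2.2]
width: 0.119
finger_force: 15.0
[ 0.24381213  0.48143281 -0.8303765   1.83086789  0.41534689  1.01919072
  0.60937044] [-3.23952184 -5.53889165  2.24212472] 0.22811876829007086
0.1 [0.022 0.005 0.   ] 0.015915494309189534
0.2 [0.044 0.013 0.   ] 0.03183098861837907
0.3 [0.065 0.022 0.   ] 0.0477464829275686
0.4 [0.084 0.034 0.   ] 0.06366197723675814
0.5 [0.103 0.047 0.   ] 0.07957747154594767
0.6 [0.12  0.062 0.   ] 0.0954929658551372
0.7 [0.135 0.079 0.   ] 0.11140846016432673
0.8 [ 0.149  0.097 -0.   ] 0.12732395447351627
0.9 [ 0.16   0.117 -0.   ] 0.1432394487827058
```

```bash
python3 -m crank '[{"gripper":-1,"tx":0.022,"ty":0.005,"tz":0,"wx":0,"wy":0,"wz":0.016},{"gripper":-1,"tx":0.044,"ty":0.013,"tz":0,"wx":0,"wy":0,"wz":0.032},{"gripper":-1,"tx":0.065,"ty":0.022,"tz":0,"wx":0,"wy":0,"wz":0.048},{"gripper":-1,"tx":0.084,"ty":0.034,"tz":0,"wx":0,"wy":0,"wz":0.064},{"gripper":-1,"tx":0.103,"ty":0.047,"tz":0,"wx":0,"wy":0,"wz":0.08},{"gripper":-1,"tx":0.12,"ty":0.062,"tz":0,"wx":0,"wy":0,"wz":0.095},{"gripper":-1,"tx":0.135,"ty":0.079,"tz":0,"wx":0,"wy":0,"wz":0.111},{"gripper":-1,"tx":0.149,"ty":0.097,"tz":0,"wx":0,"wy":0,"wz":0.127}]'
python3 -m crank '[{"gripper":-1,"tx":0.011,"ty":0.02,"tz":0,"wx":0,"wy":0,"wz":0.014},{"gripper":-1,"tx":0.011,"ty":0.02,"tz":0,"wx":0,"wy":0,"wz":0.014},{"gripper":-1,"tx":0.011,"ty":0.02,"tz":0,"wx":0,"wy":0,"wz":0.014}]'
python3 - <<'E'
from h import *
s=read_state();p=np.array(s['tool_pos']);h=np.array([.6225,.381,p[2]]);d0=np.array([.6655,.158])-h[:2];d=(p-h)[:2]
print(s['q'],np.linalg.norm((p-h)),'door',np.arctan2(d0[1],d0[0])-np.arctan2(d[1],d[0]),Rq(s['ee_rot']).as_matrix().round(3))
E
```

```text
time_s: 7.55
tool_pos: [0.4115, 0.2955, 0.1615]
ee_rot: [-0.001, 0.483, 0.876, -0.003]
wrist_force: [-2.5, -3.9, 2.5]
width: 0.122
finger_force: 15.0
time_s: 7.85
tool_pos: [0.4114, 0.3155, 0.1607]
ee_rot: [-0.007, 0.517, 0.856, -0.011]
wrist_force: [-28.6, -9.2, 20.7]
width: 0.274
finger_force: 14.8
[-0.16933655  0.37979505 -0.69986353  1.92179307  0.28157858  0.9676869
 -0.51717741] 0.22098350244490628 door 1.4603805646063048 [[-0.466  0.885 -0.024]
 [ 0.885  0.466 -0.011]
 [ 0.001 -0.027 -1.   ]]
```

My last short move used the previous call's axes and pulled partly radially. The force rose to about 36 N, so I'm releasing now.

```bash
python3 -m crank '[{"gripper":0,"tx":-0.005,"ty":-0.01,"tz":0,"wx":0,"wy":0,"wz":0},{"gripper":0.5,"tx":-0.008,"ty":-0.016,"tz":0,"wx":0,"wy":0,"wz":0},{"gripper":1,"tx":-0.008,"ty":-0.016,"tz":0,"wx":0,"wy":0,"wz":0},{"gripper":1,"tx":-0.008,"ty":-0.016,"tz":0,"wx":0,"wy":0,"wz":0},{"gripper":1,"tx":-0.008,"ty":-0.016,"tz":0,"wx":0,"wy":0,"wz":0},{"gripper":1,"tx":-0.008,"ty":-0.016,"tz":0,"wx":0,"wy":0,"wz":0},{"gripper":1,"tx":-0.008,"ty":-0.016,"tz":0,"wx":0,"wy":0,"wz":0},{"gripper":1,"tx":-0.008,"ty":-0.016,"tz":0,"wx":0,"wy":0,"wz":0}]'
python3 - <<'E'
from h import *
p,c=snap('top','top1');g=cv2.imread('pics/top1.png')
cv2.imwrite('pics/m3.png',cv2.resize(g[60:280,110:330],None,fx=2.7,fy=2.7,interpolation=cv2.INTER_CUBIC))
E
```

```text
time_s: 8.65
tool_pos: [0.4154, 0.3016, 0.1617]
ee_rot: [-0.0, 0.52, 0.854, 0.0]
wrist_force: [-0.6, -0.4, 0.4]
width: 0.917
finger_force: 0.0
```

View pics/m3.png

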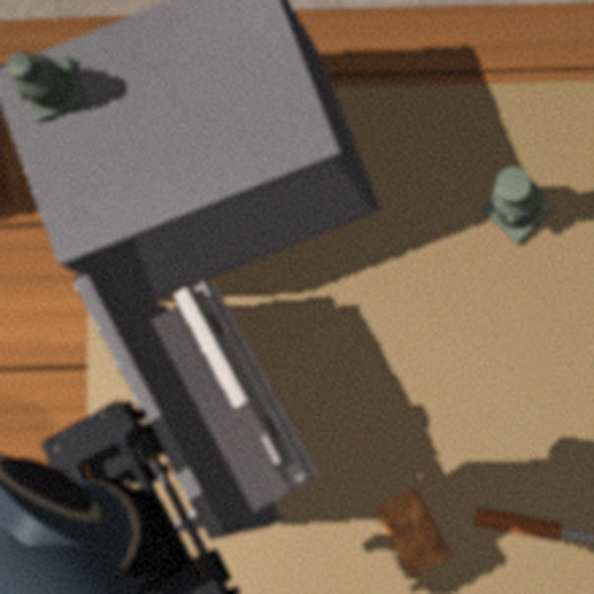

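m3: the door stands open, the gripper is off the handle, and the straightedge lies from crop (180,292) to about (280,460), partly in shadow.

```bash
python3 -m crank '[{"gripper":1,"tx":0,"ty":0,"tz":-0.04,"wx":0,"wy":0,"wz":0},{"gripper":1,"tx":0,"ty":0,"tz":-0.09,"wx":0,"wy":0,"wz":0},{"gripper":1,"tx":0,"ty":0,"tz":-0.14,"wx":0,"wy":0,"wz":0},{"gripper":1,"tx":0,"ty":0,"tz":-0.19,"wx":0,"wy":0,"wz":0},{"gripper":1,"tx":0,"ty":0,"tz":-0.19,"wx":0,"wy":0,"wz":0}]'
python3 - <<'E'
from h import *
t=load('top1');f=lambda u,v:(110+u/2.7-.3,60+v/2.7-.3)
a=onz(t,f(182,290),.167);b=onz(t,f(279,462),.167);d=a-b;print('SE',a,b,np.linalg.norm(d),(a+b)/2,'yaw',np.arctan2(-d[0],d[1]))
a=onz(t,f(78,284),.21);b=onz(t,f(148,415),.21);d=a-b;print('door',a,b,'yaw',np.arctan2(-d[0],d[1]))
for az in(2.09,):
 y=np.array([np.cos(az),np.sin(az),0]);z=np.array([0,0,-1.]);go([.55,.25,.35],np.c_[np.cross(y,z),y,z])
print(read_state()['q'])
E
```

```text
time_s: 9.2
tool_pos: [0.4174, 0.3045, 0.359]
ee_rot: [0.003, 0.519, 0.854, 0.006]
wrist_force: [-0.6, 0.3, -0.5]
width: 0.996
finger_force: 0.0
SE [0.61937995 0.29962984 0.167     ] [0.4627256  0.21356758 0.167     ] 0.178738070664844 [0.54105278 0.25659871 0.167     ] yaw -1.0684317491279665
door [0.62038522 0.37550817 0.21      ] [0.50561545 0.31449132 0.21      ] yaw -1.082153863157528
t [-0.1094  0.0925  0.0101] w [ 0.0019  0.0016 -0.2565]
[-0.05591505  0.17004589 -0.7505417   1.68184908  0.12238353  1.32293149
 -0.34949001]
```

```bash
python3 -m crank '[{"gripper":1,"tx":-0.03,"ty":0.03,"tz":0,"wx":0,"wy":0,"wz":-0.022},{"gripper":1,"tx":-0.06,"ty":0.05,"tz":0,"wx":0,"wy":0,"wz":-0.044},{"gripper":1,"tx":-0.08,"ty":0.07,"tz":0,"wx":0,"wy":0,"wz":-0.066},{"gripper":1,"tx":-0.1,"ty":0.09,"tz":0,"wx":0,"wy":0,"wz":-0.088},{"gripper":1,"tx":-0.11,"ty":0.093,"tz":0,"wx":0,"wy":0,"wz":-0.11},{"gripper":1,"tx":-0.11,"ty":0.093,"tz":0,"wx":0,"wy":0,"wz":-0.132},{"gripper":1,"tx":-0.11,"ty":0.093,"tz":0,"wx":0,"wy":0,"wz":-0.154},{"gripper":1,"tx":-0.11,"ty":0.093,"tz":0.01,"wx":0,"wy":0,"wz":-0.176}]'
python3 -m crank '[{"gripper":1,"tx":0,"ty":0,"tz":0,"wx":0,"wy":0,"wz":-0.022},{"gripper":1,"tx":0,"ty":0,"tz":0,"wx":0,"wy":0,"wz":-0.044},{"gripper":1,"tx":0,"ty":0,"tz":0,"wx":0,"wy":0,"wz":-0.066},{"gripper":0,"tx":0,"ty":0,"tz":0,"wx":0,"wy":0,"wz":-0.076},{"gripper":0,"tx":0,"ty":0,"tz":0,"wx":0,"wy":0,"wz":-0.076},{"gripper":0,"tx":0,"ty":0,"tz":0,"wx":0,"wy":0,"wz":-0.076}]'
python3 - <<'E'
from h import *
snap('wrist','w3')
az=2.067
y=np.array([np.cos(az),np.sin(az),0]);z=np.array([0,0,-1.]);go([.54,.255,.35],np.c_[np.cross(y,z),y,z])
print(read_state()['q'])
E
```

```text
time_s: 10.0
tool_pos: [0.549, 0.2471, 0.3421]
ee_rot: [0.001, -0.009, 1.0, 0.001]
wrist_force: [0.3, 1.5, 0.5]
width: 0.998
finger_force: 0.0
time_s: 10.6
tool_pos: [0.5485, 0.2465, 0.3413]
ee_rot: [-0.0, -0.242, 0.97, -0.0]
wrist_force: [0.4, 0.7, -0.7]
width: 0.811
finger_force: 0.0
t [ 0.0035  0.0114 -0.0085] w [-0.     -0.0001 -0.001 ]
[ 0.19813714  0.42111728 -0.97249167  1.51150561  0.35018223  1.39445295
  1.26521967]
```

View pics/w3.png

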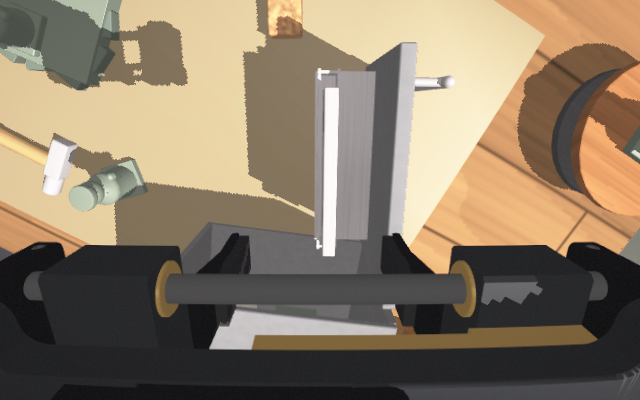

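w3: the straightedge's white top runs from (330,88) to (329,255), standing in its rack, with the door slab to its right.

Run:
```python
from h import *
c=load('w3');t=load('top1');g=cv2.cvtColor(cv2.imread('pics/w3.png'),cv2.COLOR_BGR2GRAY)
m=(g>205).astype(np.uint8);m[:80]=0;m[262:]=0;m[:,:318]=0;m[:,345:]=0
n,l,st,_=cv2.connectedComponentsWithStats(m);k=1+np.argmax(st[1:,4]);print(st[k])
ys,xs=np.where(l==k);r=cv2.minAreaRect(np.c_[xs,ys].astype(np.float32));bp=cv2.boxPoints(r);print(bp.round(1))
for z in(.16,.167,.175):
  W=np.array([onz(c,p,z) for p in bp]);e=[np.linalg.norm(W[i]-W[i-1]) for i in range(4)]
  i=np.argmax(e);d=W[i]-W[i-1];print(z,W.mean(0).round(4),np.round(e,4),'yaw',np.arctan(-d[0]/d[1]))
# rows: centre of the near/far ends for triangulation
f=lambda u,v:(110+u/2.7-.3,60+v/2.7-.3)
far=xs[ys<92].mean();near=xs[ys>ys.max()-5].mean();print(far,ys.min(),near,ys.max())
print(tri([(c,(far,ys.min()-.5)),(t,f(279,462))]),tri([(c,(near,ys.max()+.5)),(t,f(182,290))]))
# right/left edges
for side,fn in(('L',min),('R',max)):
  P=np.array([onz(c,(fn(xs[ys==y])+(-.5 if side=='L' else .5),y),.167)[:2] for y in range(95,250)])
  q=cv2.fitLine(P.astype(np.float32),cv2.DIST_HUBER,0,.001,.001).ravel();print(side,q,np.arctan(-q[0]/q[1]))
```

```text
[ 323   88   16  168 2187]
[[322.1 255. ]
 [325.   87.8]
 [338.5  88. ]
 [335.6 255.2]]
0.16 [0.5407 0.261  0.16  ] [0.0154 0.181  0.0134 0.1811] yaw -1.0793382929411925
0.167 [0.5395 0.26   0.167 ] [0.0151 0.1773 0.0131 0.1774] yaw -1.0793382929411925
0.175 [0.5381 0.2588 0.175 ] [0.0147 0.1731 0.0128 0.1732] yaw -1.0793382929411923
331.5 88 328.5 255
(array([0.46135611, 0.21816367, 0.15052124]), [0.001514053067094902, 0.0015140530670948102]) (array([0.62044111, 0.30207266, 0.16170767]), [0.0006313438274289661, 0.0006313438274291061])
L [0.88574207 0.46417782 0.52893335 0.24659882] -1.0880903
R [0.886058   0.46357447 0.51647455 0.25526714] -1.0887713
```

Run:
```python
from h import *
az=.483+np.pi/2
y=np.array([np.cos(az),np.sin(az),0]);z=np.array([0,0,-1.]);go([.5173,.2482,.25],np.c_[np.cross(y,z),y,z]);go([.5173,.2482,.146],np.c_[np.cross(y,z),y,z])
```

```text
t [0.0267 0.0161 0.0915] w [-0.     -0.0001  0.0011]
t [0.0267 0.0161 0.1955] w [-0.     -0.0001  0.0011]
```

```bash
python3 -m crank '[{"gripper":0,"tx":0.027,"ty":0.016,"tz":0.03,"wx":0,"wy":0,"wz":0.001},{"gripper":0,"tx":0.027,"ty":0.016,"tz":0.06,"wx":0,"wy":0,"wz":0.001},{"gripper":0,"tx":0.027,"ty":0.016,"tz":0.09,"wx":0,"wy":0,"wz":0.001},{"gripper":0,"tx":0.027,"ty":0.016,"tz":0.09,"wx":0,"wy":0,"wz":0.001},{"gripper":0,"tx":0.027,"ty":0.016,"tz":0.09,"wx":0,"wy":0,"wz":0.001}]'
python3 - <<'E'
from h import *
az=.483+np.pi/2
y=np.array([np.cos(az),np.sin(az),0]);z=np.array([0,0,-1.]);go([.5173,.2482,.146],np.c_[np.cross(y,z),y,z])
E
```

```text
time_s: 11.15
tool_pos: [0.5174, 0.2482, 0.2523]
ee_rot: [0.0, -0.24, 0.971, 0.0]
wrist_force: [0.1, 0.4, 0.2]
width: 0.506
finger_force: 0.0
t [0.     0.     0.1063] w [0.     0.     0.0002]
```

```bash
python3 -m crank '[{"gripper":0,"tx":0,"ty":0,"tz":0.03,"wx":0,"wy":0,"wz":0},{"gripper":0,"tx":0,"ty":0,"tz":0.06,"wx":0,"wy":0,"wz":0},{"gripper":0,"tx":0,"ty":0,"tz":0.085,"wx":0,"wy":0,"wz":0},{"gripper":0,"tx":0,"ty":0,"tz":0.1,"wx":0,"wy":0,"wz":0},{"gripper":0,"tx":0,"ty":0,"tz":0.106,"wx":0,"wy":0,"wz":0},{"gripper":0,"tx":0,"ty":0,"tz":0.106,"wx":0,"wy":0,"wz":0}]'
python3 -m crank '[{"gripper":-0.9,"tx":0,"ty":0,"tz":0,"wx":0,"wy":0,"wz":0},{"gripper":-0.9,"tx":0,"ty":0,"tz":0,"wx":0,"wy":0,"wz":0},{"gripper":-0.9,"tx":0,"ty":0,"tz":0,"wx":0,"wy":0,"wz":0},{"gripper":-0.9,"tx":0,"ty":0,"tz":0,"wx":0,"wy":0,"wz":0},{"gripper":-0.9,"tx":0,"ty":0,"tz":0,"wx":0,"wy":0,"wz":0},{"gripper":-0.9,"tx":0,"ty":0,"tz":0,"wx":0,"wy":0,"wz":0},{"gripper":-0.9,"tx":0,"ty":0,"tz":0,"wx":0,"wy":0,"wz":0},{"gripper":-0.9,"tx":0,"ty":0,"tz":0,"wx":0,"wy":0,"wz":0}]' 45
```

```text
time_s: 11.75
tool_pos: [0.5177, 0.2484, 0.1464]
ee_rot: [0.0, -0.24, 0.971, 0.0]
wrist_force: [1.0, -0.0, 0.1]
width: 0.499
finger_force: 0.0
time_s: 12.55
tool_pos: [0.5173, 0.248, 0.146]
ee_rot: [0.0, -0.24, 0.971, -0.0]
wrist_force: [-0.4, -1.3, 3.3]
width: 0.16
finger_force: 45.0
```

```bash
python3 -m crank '[{"gripper":-0.9,"tx":0,"ty":0,"tz":-0.01,"wx":0,"wy":0,"wz":0},{"gripper":-0.9,"tx":0,"ty":0,"tz":-0.025,"wx":0,"wy":0,"wz":0},{"gripper":-0.9,"tx":0,"ty":0,"tz":-0.04,"wx":0,"wy":0,"wz":0},{"gripper":-0.9,"tx":0,"ty":0,"tz":-0.06,"wx":0,"wy":0,"wz":0},{"gripper":-0.9,"tx":0,"ty":0,"tz":-0.085,"wx":0,"wy":0,"wz":0},{"gripper":-0.9,"tx":0,"ty":0,"tz":-0.11,"wx":0,"wy":0,"wz":0},{"gripper":-0.9,"tx":0,"ty":0,"tz":-0.14,"wx":0,"wy":0,"wz":0},{"gripper":-0.9,"tx":0,"ty":0,"tz":-0.16,"wx":0,"wy":0,"wz":0}]'
python3 - <<'E'
from h import *
print(read_state()['q'],read_state()['ft_torque'])
az=.066
y=np.array([np.cos(az),np.sin(az),0]);z=np.array([0,0,-1.]);go([.40,-.16,.3],np.c_[np.cross(y,z),y,z])
E
```

```text
time_s: 13.35
tool_pos: [0.5173, 0.2488, 0.3092]
ee_rot: [0.002, -0.24, 0.971, 0.0]
wrist_force: [0.1, -0.0, -2.3]
width: 0.157
finger_force: 44.9
[ 0.21766583  0.38997572 -0.98751982  1.62603156  0.33616262  1.30436298
  1.23180933] [ 0.16132859 -0.03522349  0.00550635]
t [ 0.2944 -0.307   0.0082] w [0.0005 0.0004 0.3167]
```

```bash
python3 -m crank '[{"gripper":-0.9,"tx":0.02,"ty":-0.02,"tz":0,"wx":0,"wy":0,"wz":0.015},{"gripper":-0.9,"tx":0.04,"ty":-0.04,"tz":0,"wx":0,"wy":0,"wz":0.035},{"gripper":-0.9,"tx":0.06,"ty":-0.06,"tz":0,"wx":0,"wy":0,"wz":0.055},{"gripper":-0.9,"tx":0.08,"ty":-0.08,"tz":0,"wx":0,"wy":0,"wz":0.075},{"gripper":-0.9,"tx":0.1,"ty":-0.1,"tz":0,"wx":0,"wy":0,"wz":0.095},{"gripper":-0.9,"tx":0.12,"ty":-0.12,"tz":0,"wx":0,"wy":0,"wz":0.115},{"gripper":-0.9,"tx":0.14,"ty":-0.14,"tz":0,"wx":0,"wy":0,"wz":0.135},{"gripper":-0.9,"tx":0.15,"ty":-0.15,"tz":0,"wx":0,"wy":0,"wz":0.155}]'
python3 - <<'E'
from h import *
az=.066
y=np.array([np.cos(az),np.sin(az),0]);z=np.array([0,0,-1.]);go([.40,-.16,.3],np.c_[np.cross(y,z),y,z])
E
```

```text
time_s: 14.15
tool_pos: [0.4535, 0.0433, 0.3068]
ee_rot: [0.001, 0.246, 0.969, -0.001]
wrist_force: [-1.0, 0.4, -2.6]
width: 0.156
finger_force: 44.9
t [-0.0499 -0.2042  0.0071] w [-0.      0.0004  0.1604]
```

```bash
python3 -m crank '[{"gripper":-0.9,"tx":-0.007,"ty":-0.026,"tz":0,"wx":0,"wy":0,"wz":0.02},{"gripper":-0.9,"tx":-0.014,"ty":-0.052,"tz":0,"wx":0,"wy":0,"wz":0.04},{"gripper":-0.9,"tx":-0.02,"ty":-0.08,"tz":0,"wx":0,"wy":0,"wz":0.06},{"gripper":-0.9,"tx":-0.027,"ty":-0.11,"tz":0,"wx":0,"wy":0,"wz":0.08},{"gripper":-0.9,"tx":-0.034,"ty":-0.14,"tz":0,"wx":0,"wy":0,"wz":0.1},{"gripper":-0.9,"tx":-0.04,"ty":-0.17,"tz":0,"wx":0,"wy":0,"wz":0.12},{"gripper":-0.9,"tx":-0.047,"ty":-0.195,"tz":0,"wx":0,"wy":0,"wz":0.14},{"gripper":-0.9,"tx":-0.05,"ty":-0.204,"tz":0,"wx":0,"wy":0,"wz":0.155}]'
python3 -m crank '[{"gripper":-0.9,"tx":0,"ty":0,"tz":0,"wx":0,"wy":0,"wz":0.005},{"gripper":-0.9,"tx":0,"ty":0,"tz":0,"wx":0,"wy":0,"wz":0.005},{"gripper":-0.9,"tx":0,"ty":0,"tz":0,"wx":0,"wy":0,"wz":0.005}]'
python3 - <<'E'
from h import *
s=read_state();print(s['q'],s['ft_torque'],Rq(s['ee_rot']).as_matrix().round(4))
snap('wrist','w4');snap('top','top2');snap('scene','scene2')
g=cv2.imread('pics/w4.png');t=cv2.imread('pics/top2.png');sc=cv2.imread('pics/scene2.png')
c=np.zeros((600,800,3),np.uint8);c[:300,:480]=cv2.resize(g,(480,300));c[300:,:480]=cv2.resize(sc[150:300,160:400],(480,300),interpolation=cv2.INTER_CUBIC)
c[:500,480:]=cv2.resize(t[130:380,290:450],(320,500));cv2.imwrite('pics/m4.png',c)
E
```

```text
time_s: 14.95
tool_pos: [0.4018, -0.1604, 0.3067]
ee_rot: [0.001, 0.671, 0.742, -0.0]
wrist_force: [0.7, -0.1, -2.5]
width: 0.159
finger_force: 44.9
time_s: 15.25
tool_pos: [0.4028, -0.1575, 0.3065]
ee_rot: [0.001, 0.679, 0.734, 0.0]
wrist_force: [0.2, 0.2, -2.4]
width: 0.158
finger_force: 44.9
[ 0.82279541  0.01953512 -0.54798769  1.92780253  0.01117558  1.19596204
  0.34911307] [ 0.04990968 -0.09428712  0.07667098] [[-7.820e-02  9.969e-01  1.100e-03]
 [ 9.969e-01  7.820e-02 -5.000e-04]
 [-6.000e-04  1.000e-03 -1.000e+00]]
```

View pics/m4.png

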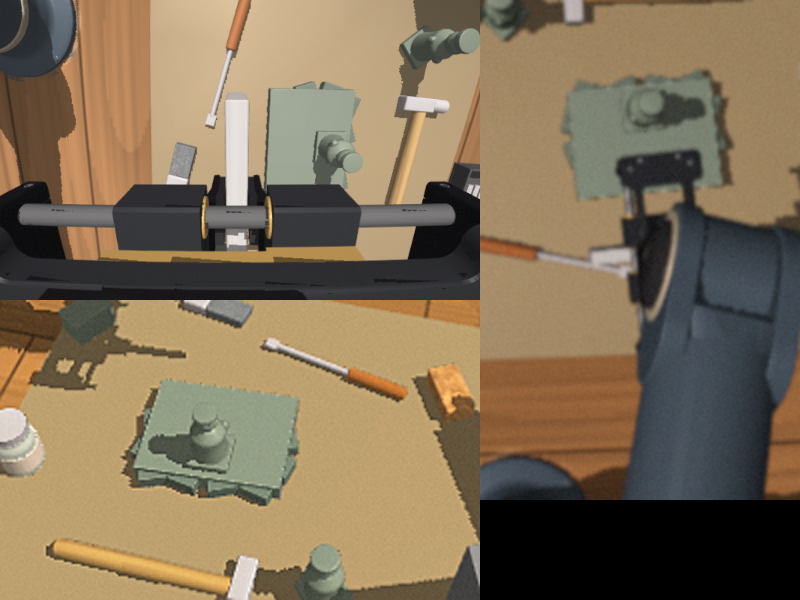

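m4 (wrist, left): the straightedge hangs at wrist column ~316 with the face's top edge at ~356, nearly parallel. The chisel, brush and figure are clear.

```bash
cat > edge.py <<'E'
from h import *
def edge(fn,p,q,ch=1,lo=.1,hi=.9,w=7,z=.03,n=40):
    g=cv2.cvtColor(cv2.imread('pics/%s.png'%fn),cv2.COLOR_BGR2LAB).astype(np.float32)[:,:,ch];c=load(fn)
    p=np.array(p,float);q=np.array(q,float);d=(q-p)/np.linalg.norm(q-p);nn=np.array([-d[1],d[0]]);P=[]
    s=np.arange(-w,w+.1,.25)
    for k in np.linspace(lo,hi,n):
        X=(p+(q-p)*k+s[:,None]*nn).astype(np.float32)
        v=cv2.remap(g,X[:,:1],X[:,1:],cv2.INTER_LINEAR).ravel();v=cv2.GaussianBlur(v[None],(0,0),3).ravel()
        j=np.argmax(abs(np.gradient(v))[4:-4])+4;P.append(p+(q-p)*k+nn*s[j])
    W=np.array([onz(c,x,z)[:2] for x in P]);l=cv2.fitLine(W.astype(np.float32),cv2.DIST_HUBER,0,.0005,.0005).ravel()
    r=abs((W-l[2:])@[-l[1],l[0]])
    return l,np.arctan(-l[0]/l[1]),np.median(r),np.array(P)
def at(l,y): return l[2]+(y-l[3])*l[0]/l[1]   # x of line at world y
E
python3 - <<'E'
from edge import *
for fn,p,q in(('w1',(318.5,68.5),(371.5,182)),('w4',(357,118),(354.5,245))):
  l,yaw,r,P=edge(fn,p,q,hi=.95);print(fn,'yaw',yaw,'res',r,'x at y=-.2',at(l,-.2),P[0],P[-1])
g=cv2.imread('pics/w4.png')
a=cv2.resize(g[105:250,280:400],None,fx=4,fy=4,interpolation=cv2.INTER_CUBIC);cv2.imwrite('pics/m5.png',a)
E
```

```text
w1 yaw 0.07084747 res 0.00011269561277861154 x at y=-.2 0.46289688 [322.89391886  80.27310397] [368.85  176.325]
w4 yaw 0.070537284 res 0.0002557487966838156 x at y=-.2 0.460436 [357.24990315 130.70984061] [352.62538739 238.61063755]
```

View pics/m5.png

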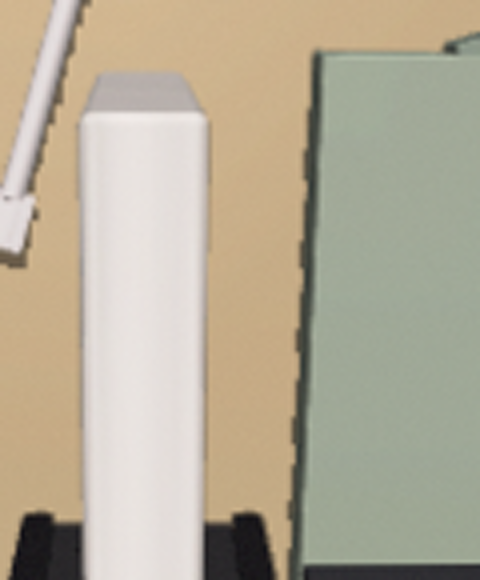

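m5: two boundaries are visible. Sand to dark is the face's foot (z=0), at crop (311,100)–(289,560). Dark to green is its top (z=0.03), at (318,60)–(305,560).

Run:
```python
from edge import *
c=load('w4');f=lambda u,v:(280+u/4-.375,105+v/4-.375)
for nm,p,q,z,w,ch in(('out',f(312,80),f(289,560),0,2.5,1),('in',f(319,60),f(303,560),.03,1.5,0),('inA',f(319,60),f(303,560),.03,1.5,1)):
  l,yaw,r,P=edge('w4',p,q,ch=ch,w=w,z=z);print(nm,'yaw',yaw,r,'x@-.2',at(l,-.2),P[0],P[-1])
# manual
for nm,p,q,z in(('out',f(313,100),f(291,540),0),('in',f(318,60),f(303,560),.03)):
  a=onz(c,p,z);b=onz(c,q,z);print(nm,'yaw',np.arctan(-(a-b)[0]/(a-b)[1]),'x@-.2',a[0]+(-.2-a[1])*(a-b)[0]/(a-b)[1])
cc=onz(c,f(319,52),.03);print('corner',cc)
# straightedge top face edges
z=.3065+.021
L=[onz(c,f(*u),z) for u in((79,118),(84,575))];Rr=[onz(c,f(*u),z) for u in((208,118),(202,575))]
for a,b in(L,Rr): print('SE',a,b,np.arctan(-(a-b)[0]/(a-b)[1]))
s=read_state();M=Rq(s['ee_rot']).as_matrix();print('tool yaw',np.arctan2(M[1,1],M[0,1]))
# w1 crop profile
g=cv2.imread('pics/w1.png');a=cv2.resize(g[55:195,300:390],None,fx=4,fy=4,interpolation=cv2.INTER_CUBIC);cv2.imwrite('pics/m6.png',a)
```

```text
out yaw 0.07004817 0.0003215866166746419 x@-.2 0.46417916 [356.55057302 136.60106912] [352.20028651 232.61303456]
in yaw 0.075293966 0.00010247153253824416 x@-.2 0.4641041 [359.4747442  132.14099181] [355.2752558  232.10900819]
inA yaw 0.07637115 0.0002240413953575448 x@-.2 0.46395928 [359.4747442  132.14099181] [355.2752558  232.10900819]
out yaw 0.06392489735171232 x@-.2 0.46481735932896795
in yaw 0.0850100701344993 x@-.2 0.4641430453547946
corner [ 0.45544309 -0.09493181  0.03      ]
SE [ 0.39142574 -0.0937077   0.3275    ] [ 0.39544369 -0.14582631  0.3275    ] 0.0769402622252148
SE [ 0.40492702 -0.09263633  0.3275    ] [ 0.40908853 -0.14474465  0.3275    ] 0.07969355545498827
tool yaw 0.07771283840325913
```

View pics/m6.png

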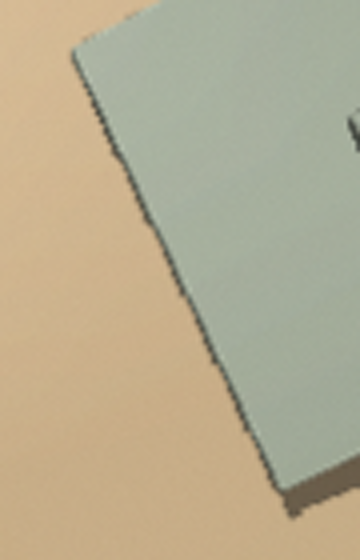

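m6: in w1 the face's top corners are at crop (72,52) and (282,490), with only a thin dark strip, so that edge is the top.

Run:
```python
from h import *
c=load('w1');f=lambda u,v:(300+u/4-.375,55+v/4-.375)
a=onz(c,f(73,52),.03);b=onz(c,f(283,490),.03);d=a-b;print(a,b,np.linalg.norm(d),(a+b)/2,np.arctan(-d[0]/d[1]))
yaw=.072;Y=np.array([-np.sin(yaw),np.cos(yaw)]);X=np.array([np.cos(yaw),np.sin(yaw)])
mid=(a+b)/2; mid=np.array([.4638+( mid[1]+.2)*-np.tan(yaw),mid[1]]);print('mid',mid)
y=np.array([X[0],X[1],0]);z=np.array([0,0,-1.])
for gap,h in((.030,.3),(.030,.055),(.007,.0495)):
  p=mid-gap*X+.0255*Y;print(p);go([*p,h],np.c_[np.cross(y,z),y,z])
```

```text
[ 0.45716929 -0.09700806  0.03      ] [ 0.471554   -0.29376375  0.03      ] 0.1972808170637043 [ 0.46436164 -0.1953859   0.03      ] 0.07297965663204771
mid [ 0.46346721 -0.1953859 ]
[ 0.43171052 -0.1721101 ]
t [-0.0166  0.0278  0.0061] w [0.0001 0.0001 0.0009]
[ 0.43171052 -0.1721101 ]
t [-0.0165  0.0277  0.2511] w [0.0001 0.0001 0.0009]
[ 0.45465093 -0.17045553]
t [-0.0167  0.0507  0.2566] w [0.0001 0.0001 0.0009]
```

```bash
python3 -m crank '[{"gripper":-0.9,"tx":-0.016,"ty":0.024,"tz":0,"wx":0,"wy":0,"wz":0.001},{"gripper":-0.9,"tx":-0.0165,"ty":0.0275,"tz":0.03,"wx":0,"wy":0,"wz":0.001},{"gripper":-0.9,"tx":-0.0165,"ty":0.0275,"tz":0.07,"wx":0,"wy":0,"wz":0.001},{"gripper":-0.9,"tx":-0.0165,"ty":0.0275,"tz":0.11,"wx":0,"wy":0,"wz":0.001},{"gripper":-0.9,"tx":-0.0165,"ty":0.0275,"tz":0.15,"wx":0,"wy":0,"wz":0.001},{"gripper":-0.9,"tx":-0.0165,"ty":0.0275,"tz":0.19,"wx":0,"wy":0,"wz":0.001},{"gripper":-0.9,"tx":-0.0165,"ty":0.0275,"tz":0.22,"wx":0,"wy":0,"wz":0.001},{"gripper":-0.9,"tx":-0.0165,"ty":0.0275,"tz":0.235,"wx":0,"wy":0,"wz":0.001}]'
python3 -m crank '[{"gripper":-0.9,"tx":0,"ty":0,"tz":0.01,"wx":0,"wy":0,"wz":0},{"gripper":-0.9,"tx":0,"ty":0,"tz":0.015,"wx":0,"wy":0,"wz":0},{"gripper":-0.9,"tx":0,"ty":0,"tz":0.017,"wx":0,"wy":0,"wz":0},{"gripper":-0.9,"tx":0,"ty":0,"tz":0.017,"wx":0,"wy":0,"wz":0}]'
python3 - <<'E'
from h import *
s=read_state();print(s['ft_torque'])
yaw=.073;X=np.array([np.cos(yaw),np.sin(yaw),0]);z=np.array([0,0,-1.])
Y=np.array([-X[1],X[0]]);p=np.array([.4635,-.1954])-.007*X[:2]+.0255*Y
go([*p,.0505],np.c_[np.cross(X,z),X,z])
E
```

```text
time_s: 16.2
tool_pos: [0.4299, -0.1718, 0.0682]
ee_rot: [-0.002, 0.682, 0.732, -0.001]
wrist_force: [0.1, 0.3, -1.6]
width: 0.158
finger_force: 44.9
time_s: 16.6
tool_pos: [0.4319, -0.1727, 0.0543]
ee_rot: [0.001, 0.682, 0.731, 0.0]
wrist_force: [0.4, 0.5, -2.8]
width: 0.152
finger_force: 44.9
[ 0.05187506 -0.07298904  0.02557422]
t [0.0006 0.0229 0.0039] w [ 0.0002  0.0001 -0.0005]
```

```bash
python3 -m crank '[{"gripper":-0.9,"tx":0.001,"ty":0.01,"tz":0.002,"wx":0,"wy":0,"wz":0},{"gripper":-0.9,"tx":0.001,"ty":0.016,"tz":0.003,"wx":0,"wy":0,"wz":0},{"gripper":-0.9,"tx":0.001,"ty":0.019,"tz":0.003,"wx":0,"wy":0,"wz":0},{"gripper":-0.9,"tx":0.001,"ty":0.019,"tz":0.003,"wx":0,"wy":0,"wz":0},{"gripper":-0.9,"tx":0.001,"ty":0.019,"tz":0.003,"wx":0,"wy":0,"wz":0}]'
python3 -m crank '[{"gripper":-0.9,"tx":0,"ty":0.001,"tz":0,"wx":0,"wy":0,"wz":0},{"gripper":-0.9,"tx":0,"ty":0.002,"tz":0,"wx":0,"wy":0,"wz":0},{"gripper":-0.9,"tx":0,"ty":0.002,"tz":0,"wx":0,"wy":0,"wz":0},{"gripper":-0.9,"tx":0,"ty":0.002,"tz":0,"wx":0,"wy":0,"wz":0}]'
python3 -m crank '[{"gripper":-0.9,"tx":0,"ty":0.001,"tz":0,"wx":0,"wy":0,"wz":0},{"gripper":-0.9,"tx":0,"ty":0.0015,"tz":0,"wx":0,"wy":0,"wz":0},{"gripper":-0.9,"tx":0,"ty":0.0015,"tz":0,"wx":0,"wy":0,"wz":0},{"gripper":-0.9,"tx":0,"ty":0.0015,"tz":0,"wx":0,"wy":0,"wz":0}]'
```

```text
time_s: 17.1
tool_pos: [0.45, -0.1702, 0.0507]
ee_rot: [-0.0, 0.682, 0.731, -0.0]
wrist_force: [0.5, -0.3, -1.9]
width: 0.158
finger_force: 44.9
time_s: 17.5
tool_pos: [0.4521, -0.1701, 0.0508]
ee_rot: [0.0, 0.682, 0.731, -0.0]
wrist_force: [-0.4, 0.1, -3.5]
width: 0.157
finger_force: 44.9
time_s: 17.9
tool_pos: [0.4536, -0.17, 0.0508]
ee_rot: [0.0, 0.682, 0.731, -0.0]
wrist_force: [-0.1, -0.3, -3.3]
width: 0.157
finger_force: 44.9
```

```bash
python3 -m crank '[{"gripper":-0.9,"tx":0,"ty":0.001,"tz":0,"wx":0,"wy":0,"wz":0},{"gripper":-0.9,"tx":0,"ty":0.001,"tz":0,"wx":0,"wy":0,"wz":0},{"gripper":-0.9,"tx":0,"ty":0.001,"tz":0,"wx":0,"wy":0,"wz":0}]'
python3 -m crank '[{"gripper":-0.9,"tx":0,"ty":0.001,"tz":0,"wx":0,"wy":0,"wz":0},{"gripper":-0.9,"tx":0,"ty":0.001,"tz":0,"wx":0,"wy":0,"wz":0},{"gripper":-0.9,"tx":0,"ty":0.001,"tz":0,"wx":0,"wy":0,"wz":0}]'
```

```text
time_s: 18.2
tool_pos: [0.4547, -0.1699, 0.0508]
ee_rot: [0.0, 0.682, 0.731, 0.0]
wrist_force: [-0.2, 0.1, -2.0]
width: 0.157
finger_force: 44.9
time_s: 18.5
tool_pos: [0.4552, -0.1699, 0.0507]
ee_rot: [-0.0, 0.682, 0.731, -0.0]
wrist_force: [-0.8, -0.3, -2.5]
width: 0.158
finger_force: 44.9
```

```bash
python3 -m crank '[{"gripper":-0.9,"tx":0,"ty":0.001,"tz":0,"wx":0,"wy":0,"wz":0},{"gripper":-0.9,"tx":0,"ty":0.001,"tz":0,"wx":0,"wy":0,"wz":0},{"gripper":-0.9,"tx":0,"ty":0.001,"tz":0,"wx":0,"wy":0,"wz":0}]'; python3 -c "
from h import *
s=read_state();print(s['wrist_force'],s['ft_torque'],s['tool_pos'])"
```

```text
time_s: 18.8
tool_pos: [0.4553, -0.1699, 0.0505]
ee_rot: [-0.001, 0.682, 0.731, -0.001]
wrist_force: [-5.5, 0.3, 0.1]
width: 0.155
finger_force: 44.9
[-5.53937139  0.29894248  0.12323552] [-0.12348586  1.06543942 -0.02332974] [ 0.45528222 -0.16986404  0.0504617 ]
```

Contact with the face at 5.5 N. I'll ease back, lower onto the bench and release.

```bash
python3 -m crank '[{"gripper":-0.9,"tx":0,"ty":-0.001,"tz":0,"wx":0,"wy":0,"wz":0},{"gripper":-0.9,"tx":0,"ty":-0.001,"tz":0.001,"wx":0,"wy":0,"wz":0},{"gripper":-0.9,"tx":0,"ty":-0.001,"tz":0.0015,"wx":0,"wy":0,"wz":0},{"gripper":-0.9,"tx":0,"ty":-0.001,"tz":0.0015,"wx":0,"wy":0,"wz":0}]'
python3 -m crank '[{"gripper":-0.9,"tx":0,"ty":0,"tz":0.001,"wx":0,"wy":0,"wz":0},{"gripper":-0.9,"tx":0,"ty":0,"tz":0.001,"wx":0,"wy":0,"wz":0},{"gripper":-0.9,"tx":0,"ty":0,"tz":0.001,"wx":0,"wy":0,"wz":0}]'
```

```text
time_s: 19.2
tool_pos: [0.4552, -0.1699, 0.0491]
ee_rot: [-0.0, 0.682, 0.731, -0.0]
wrist_force: [-4.9, -1.6, -1.2]
width: 0.157
finger_force: 44.9
time_s: 19.5
tool_pos: [0.4552, -0.1698, 0.049]
ee_rot: [-0.0, 0.682, 0.731, -0.001]
wrist_force: [-6.6, 0.2, 8.0]
width: 0.156
finger_force: 45.0
```

```bash
python3 -m crank '[{"gripper":-0.9,"tx":0,"ty":-0.0005,"tz":-0.0005,"wx":0,"wy":0,"wz":0},{"gripper":-0.9,"tx":0,"ty":-0.0005,"tz":-0.0005,"wx":0,"wy":0,"wz":0},{"gripper":-0.9,"tx":0,"ty":-0.0005,"tz":-0.0005,"wx":0,"wy":0,"wz":0}]' 8
python3 -m crank '[{"gripper":-0.5,"tx":0,"ty":0,"tz":0,"wx":0,"wy":0,"wz":0},{"gripper":-0.4,"tx":0,"ty":0,"tz":0,"wx":0,"wy":0,"wz":0},{"gripper":-0.3,"tx":0,"ty":0,"tz":0,"wx":0,"wy":0,"wz":0},{"gripper":-0.2,"tx":0,"ty":0,"tz":0,"wx":0,"wy":0,"wz":0},{"gripper":-0.2,"tx":0,"ty":0,"tz":0,"wx":0,"wy":0,"wz":0},{"gripper":-0.2,"tx":0,"ty":0,"tz":0,"wx":0,"wy":0,"wz":0}]'
python3 -m crank '[{"gripper":-0.2,"tx":0,"ty":0,"tz":-0.02,"wx":0,"wy":0,"wz":0},{"gripper":-0.2,"tx":0,"ty":0,"tz":-0.05,"wx":0,"wy":0,"wz":0},{"gripper":-0.2,"tx":0,"ty":0,"tz":-0.1,"wx":0,"wy":0,"wz":0},{"gripper":-0.2,"tx":0,"ty":0,"tz":-0.15,"wx":0,"wy":0,"wz":0},{"gripper":-0.2,"tx":0,"ty":0,"tz":-0.2,"wx":0,"wy":0,"wz":0},{"gripper":-0.2,"tx":0,"ty":0,"tz":-0.25,"wx":0,"wy":0,"wz":0},{"gripper":-0.2,"tx":0,"ty":-0.0,"tz":-0.25,"wx":0,"wy":0,"wz":0}]'
python3 - <<'E'
from h import *
for n in('wrist','top','scene'): snap(n,n+'5')
g=cv2.imread('pics/wrist5.png');t=cv2.imread('pics/top5.png');sc=cv2.imread('pics/scene5.png')
c=np.zeros((600,800,3),np.uint8);c[:300,:480]=cv2.resize(g,(480,300));c[300:,:480]=cv2.resize(sc[150:300,180:420],(480,300),interpolation=cv2.INTER_CUBIC)
c[:240,480:]=cv2.resize(t[50:290,100:420],(320,240));a=cv2.resize(g[60:260,280:400],(192,320));c[260:580,480:672]=a;cv2.imwrite('pics/m7.png',c)
E
```

```text
time_s: 19.8
tool_pos: [0.4552, -0.1699, 0.049]
ee_rot: [0.0, 0.682, 0.731, -0.0]
wrist_force: [-5.9, 0.7, 3.5]
width: 0.164
finger_force: 8.0
time_s: 20.4
tool_pos: [0.4554, -0.1699, 0.0488]
ee_rot: [0.0, 0.682, 0.731, 0.0]
wrist_force: [0.6, -0.1, 0.4]
width: 0.396
finger_force: 0.0
time_s: 21.1
tool_pos: [0.4591, -0.1705, 0.3059]
ee_rot: [0.007, 0.682, 0.731, 0.002]
wrist_force: [0.5, 0.5, 1.5]
width: 0.397
finger_force: 0.0
```

View pics/m7.png

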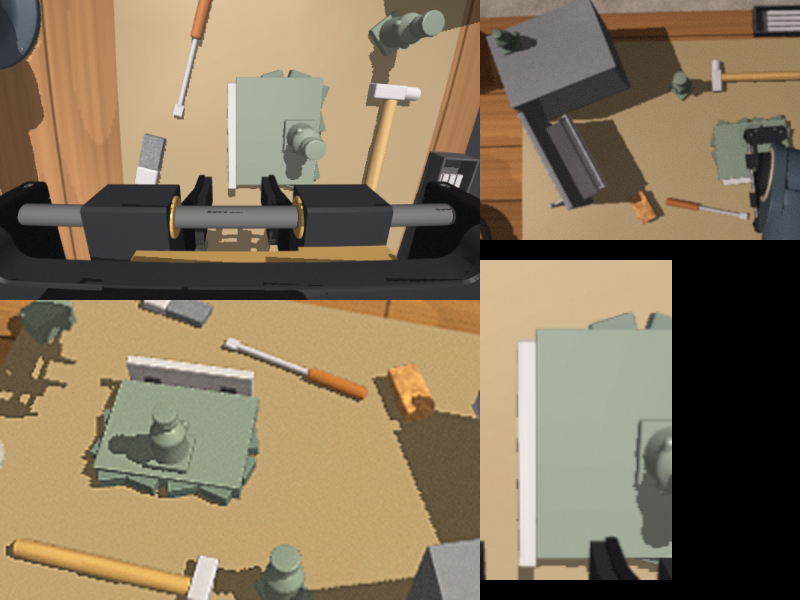

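m7: the straightedge stands upright along the sawn face, the door is open, the bystanders are undisturbed. In the inset crop the straightedge's ends are at rows 342 and 566, the stone's corners at rows 329 and 558.

Run:
```python
from h import *
c=load('wrist5');g=cv2.cvtColor(cv2.imread('pics/wrist5.png'),cv2.COLOR_BGR2LAB);f=lambda u,v:(280+(u-480)/1.6-.2,60+(v-260)/1.6-.2)
a=onz(c,f(537,329),.03);b=onz(c,f(537,558),.03);d=a-b;mid=(a+b)/2;print('face',a,b,np.linalg.norm(d),mid,np.arctan(-d[0]/d[1]))
m=((g[:,:,0]>200)&(abs(g[:,:,1].astype(int)-128)<6)&(abs(g[:,:,2].astype(int)-128)<9)).astype(np.uint8);m[:,:295]=0;m[:,322:]=0;m[:100]=0;m[262:]=0
n,l,st,_=cv2.connectedComponentsWithStats(m);k=1+np.argmax(st[1:,4]);print(st[k]);ys,xs=np.where(l==k)
bp=cv2.boxPoints(cv2.minAreaRect(np.c_[xs,ys].astype(np.float32)))
W=np.array([onz(c,p,.07) for p in bp]);print(W.round(4),W.mean(0))
P=np.array([onz(c,(xs[ys==y].mean(),y),.07)[:2] for y in range(ys.min()+4,ys.max()-4)])
q=cv2.fitLine(P.astype(np.float32),cv2.DIST_HUBER,0,.001,.001).ravel();print('SE yaw',np.arctan(-q[0]/q[1]))
yaw=.073;X=np.array([np.cos(yaw),np.sin(yaw)]);Y=np.array([-X[1],X[0]]);r=W.mean(0)[:2]-mid[:2];print('rel',r@X,r@Y)
```

```text
face [ 0.45779259 -0.09560028  0.03      ] [ 0.47184229 -0.2936258   0.03      ] 0.19852330497507784 [ 0.46481744 -0.19461304  0.03      ] 0.07083024780598643
[ 304  111   11  140 1471]
[[ 0.4446 -0.1053  0.07  ]
 [ 0.4562 -0.1045  0.07  ]
 [ 0.4686 -0.281   0.07  ]
 [ 0.4554 -0.2818  0.07  ]] [ 0.45622378 -0.19315864  0.07      ]
SE yaw 0.071150735
rel -0.008464688636788297 0.002077307285684886
```

```bash
python3 -c "
from plant import *
print(finish_job())"
```

```text
the job is handed in; nothing more can be done
None
```

I handed the job in at about 21 s: the door is open at about 1.43 rad, and the straightedge stands against the sawn face, parallel within 0.01 rad and about 2 mm off centre, with its near side about 1.5 mm from touching (limit 3.5 mm). No verdict was returned, and the upright check was only by eye.

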